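# Close the press mould and hold it shut

## Robot

A 6-joint arm with a two-finger parallel gripper is mounted at the origin on the work surface; the furniture and walls round the work are solid. World frame = base frame: x ahead of the robot, y to its left, z up, the work surface at z = 0. Lengths are in m, angles in degrees, forces in N, time in s.
With the tool pointing down it reaches from about 0.3 to 0.75 m from the base axis. Payload 8.5 kg.
Tool frame: the origin (TCP) lies at the very end of the fingers, on their centre line; the grasp point (between the pads) lies 19 mm behind it (env.tcp_to_grasp is the distance from the TCP to the grasp point, in m); z points along the fingers, y is the line along which they close (so a half turn about z gives the same grasp; the last joint's range is limited). The gripper opens to 85 mm and grips with 20 to 120 N. Pads are 22 mm wide; open, the fingers measure 114 mm over their backs; the gripper's body (76 mm by 85 mm) begins 54 mm behind the grasp point. The pads swing forward as they close: fully open they stand 13 mm farther back than shut.
Start: joints at [59.742, 21.807, 74.336, -0, 83.858, -12.336], TCP at [0.169, 0.523, 0.231] pointing down, gripper open.
Joint ranges: [-178.18, 178.18], [-50.72, 133.34], [12.68, 142.11], [-81.47, 261.47], [9.98, 163.14], [-165.26, 165.26]. Speed limits (degrees/s): [136.94, 136.94, 180, 180, 180, 180].

## Interface

Orientations are given as a 3x3 rotation matrix whose columns are the frame's x, y, z axes.
In Python, from rig import status, get_image, env gives the robot as it stands.
- The arm moves only by the shell command python3 -m handwheel 'ROWS' [FORCE]. ROWS is text: rows parted by semicolons, each of 7 numbers parted by spaces: the shift along the world's x, y, z in cm, then the turn, a rotation vector about the world's x, y, z in degrees, then the opening, from 0 (shut) to 1 (fully open). In form: dx dy dz wx wy wz gripper; .... A call has 1 to 8 rows; each row is the pose to reach, as a shift and turn from the pose commanded when the call began; what a row does not reach only later rows make up. A row lasts 1/12 s, in which the tool goes at most 41.7 mm and 7.16 degrees, less where a joint would pass 70% of its speed; a pose out of reach is approached as far as the arm can. A call with a gripper value outside its range is refused whole. The fingers move at their own pace and stop on an object; FORCE is the grip in N (left out, the last holds). Time passes only in rows, so rows that repeat a pose let the fingers close. It gives the time, the measured TCP pose, the force, the opening and the grip force at its end, in the units of the state.
- status.observe(): the state, without advancing time (a new reading comes with each control period).
- get_image(name): name is "side" or "top" or "wrist"; returns a dict with "color" (400x640x3 uint8, red, green, blue), "vertical_fov" (degrees; the focal length in pixels is half the picture's height over the tangent of half this angle, whatever the lens; pixels are square), "cx", "cy" (the principal point, pixels), "k1" (the pictures are not rectified: a ray, as slopes to the right and down, at radius r is drawn at 1 + k1 r^2 times it, then the intrinsics apply), "xyz" and "orientation" of the camera in the world. Camera axes: x right, y down, z forward; pixel columns grow to the right and rows downward; lengths in m; the calibration is good to about 2 mm. A picture is of the moment at which its call begins. There is no depth.
- env.close_job(): hands the job in; it is judged then, once.
The state is a dict: "time_s": time; "q": joint angles; "qvel": joint speeds; "joint_efforts": joint torques, N m; "position": TCP position; "tool_rot": TCP orientation; "ft_force": force on the tool from outside, world axes, zero at the start; "wrist_torque": the same for the moment, N m; "grip_width": finger opening in m; "gripper_force": force on a finger pad.
Only numpy, scipy, OpenCV 4.12 (cv2) and the standard library are available. Lean on these libraries where they do the work, as an engineer would, in place of code of your own. Each camera call takes 0.05 s, during which the arm holds its last target. There are 200 camera calls.

## Task

Lift the blue dust cover off the dowels of the lower mould half and lay it the same way up, flat on the bench. Then set the upper mould half over the two dowels, red-marked end over red-marked end, and press it down against the sprung knock-out plate until the two plaster faces meet all round. Finish while still holding it pressed shut: do not let go; leave the mug, the wooden rib and the loop tool where they are.

Things in the scene. Friction and masses are not known exactly. Their poses are not given: they have to be found in the camera images.
- mould_lower: Fixed lower half of a tile press mould: white plaster block 130 (x) x 76 (y) mm on a plywood foot 150 x 96 x 12 mm. Origin: centre of the foot's underside, on the bench; z up, x along its length towards the end with the red paint band. Its plaster top (parting face) is 45 mm above the origin. Two brass dowels stand on that face at x = +47 and -47 mm, y = 0
- big_dowel (a point): axis of the big brass dowel (red-marked end, x = +47 mm) at the level of the lower half's parting face, axes as the lower half's; 16 mm diameter, stands 24 mm above the face, the last 6 mm tapering to 10 mm
- small_dowel (a point): axis of the small brass dowel (x = -47 mm) at the level of the lower half's parting face, axes as the lower half's; 11 mm diameter, stands 24 mm above the face, the last 6 mm tapering to 5 mm
- knockout (a joint): sprung aluminium knock-out plate, 46 x 50 mm, in the middle of the lower half; 0 m = raised, 6 mm proud of the parting face; 0.006 m = pushed flush. It takes 8 N to start it down and 14 N to hold it flush; part of this is the weight of the upper half (3 to 5 N), which alone does not push it down
- mould_upper: Loose upper half, about 0.4 kg: plaster slab 130 (x) x 76 (y) x 30 mm lying on the bench, parting face down, with a brown wooden grip batten 60 (x) x 28 (y) mm on the middle of its back, 30 to 58 mm above the origin. Origin: centre of its underside (the parting face); z up, x towards the red-marked end. Closed, its underside lies on the lower half's parting face, x axes the same way
- big_hole (a point): centre, at the underside, of the upper half's big hole (red-marked end, x = +47 mm): 19 mm diameter, right through, with a 2 mm chamfer at the underside
- small_hole (a point): centre, at the underside, of the upper half's small hole (x = -47 mm): 14 mm diameter, right through, with a 2 mm chamfer at the underside
- dust_cover: Loose cover, 0.12 kg, blue top, plywood edge, 130 (x) x 76 (y) x 16 mm, hollow underneath; light wooden grip bar 46 (x) x 20 (y) mm on the middle of its top, 16 to 44 mm above the origin. Origin: centre of its underside, z up. At the start it lies on the lower half's parting face; the dowels pass through its holes (4 mm wider than they) and stand out 8 mm above its top
- mug: bystander: white mug with grey spots, 82 x 117 x 91 mm high, origin under its middle; stands at the far side of the bench
- wood_rib: bystander: flat wooden rib, 46 x 104 x 8 mm, origin under its middle; lies at the far side of the bench, left of the mug
- loop_tool: bystander: modelling tool with a wire loop, 30 x 204 x 12 mm, origin under its middle; lies at the left, next to the upper mould half

How it is judged (in metres and radians):
On the way, in this order (a step that is already met when the one before it is completed fails the run):
1. the dust cover is off and lies flat on the bench, released (height (world z) of dust_cover below 0.006 m and angle between dust_cover's own z axis and vertical below 0.1 rad and linear speed of dust_cover below 0.05 m/s and contact force between the fingers and dust_cover below 0.1 N), for 0.2 s.
2. the upper half is on both dowels, red end over red end (horizontal distance between big_hole and big_dowel below 0.005 m and horizontal distance between small_hole and small_dowel below 0.005 m and z of big_hole in the frame of big_dowel below 0.012 m and z of small_hole in the frame of small_dowel below 0.012 m), for 0.1 s.
At the end, for the whole second after the job is handed in: Each hole of the upper half is within 5 mm of its dowel's axis, the faces less than 1.8 mm apart at both dowels, the knock-out plate at least 4.2 mm down, the robot still pressing or holding it (over 4 N); the dust cover lies the same way up, flat on the bench, untouched (all of step 1 and horizontal distance between big_hole and big_dowel below 0.005 m and horizontal distance between small_hole and small_dowel below 0.005 m and z of big_hole in the frame of big_dowel below 0.0018 m and z of small_hole in the frame of small_dowel below 0.0018 m and value of joint knockout above 0.0042 m and contact force between any of the fingers, the arm and mould_upper above 4 N); the arm keeps its last pose, push and grip.
It fails at once if the mug is moved by more than 30 mm or tipped (distance of mug from where it was at the start of the episode above 0.03 m or angle between mug's own z axis and vertical above 0.4 rad).
It fails at once if the wooden rib is moved by more than 30 mm or tipped (distance of wood_rib from where it was at the start of the episode above 0.03 m or angle between wood_rib's own z axis and vertical above 0.4 rad).
It fails at once if the loop tool is moved by more than 30 mm or tipped (distance of loop_tool from where it was at the start of the episode above 0.03 m or angle between loop_tool's own z axis and vertical above 0.4 rad).
It also fails if it takes over 54 s, if anything falls off the work surface, if the arm or the gripper's body presses on something with over 40 N, if the wrist force passes 120 N, or if a joint passes its speed limit or range.

## Working session

There is one attempt and no reset: what is moved stays moved. The work goes in short steps, Python scripts to look and compute and a shell command to move; the robot and the scene stay as the last step left them, time stands still between calls to the robot, and variables do not carry over. Pictures are saved under pics/ and viewed, at most 10 in all, crops included, and the job is handed in when it is done.

```bash
mkdir -p pics; ls; cat > h.py <<'E'
import numpy as np, cv2
from rig import status, get_image, env
def K(im):
    h=im["color"].shape[0]; f=h/2/np.tan(np.radians(im["vertical_fov"]/2)); return f
def shot(n,fn):
    im=get_image(n); cv2.imwrite("pics/"+fn,im["color"][:,:,::-1]); 
    np.save("pics/"+fn+".npy",im,allow_pickle=True); return im
def load(fn): return np.load("pics/"+fn+".npy",allow_pickle=True).item()
def world(im,u,v,z):
    f=K(im); d=np.array([(u-im["cx"])/f,(v-im["cy"])/f]); s=d.copy()
    for _ in range(30): s=d/(1+im["k1"]*(s@s))
    r=np.array(im["orientation"])@np.array([s[0],s[1],1]); c=np.array(im["xyz"])
    return c+r*(z-c[2])/r[2]
def pix(im,p):
    q=np.array(im["orientation"]).T@(np.array(p)-np.array(im["xyz"])); s=q[:2]/q[2]
    s=s*(1+im["k1"]*(s@s)); return s*K(im)+[im["cx"],im["cy"]]
E
python3 - <<'E'
from h import *
for n in("top","side"):
    im=shot(n,n+"0.png"); print({k:im[k] for k in im if k!="color"})
s=status.observe();print(s["tool_rot"],s["ft_force"],s["grip_width"])
E
```

```text
pics
{'vertical_fov': 50.99457458584163, 'cx': 316.66750544709436, 'cy': 201.59423017141208, 'k1': 5.518261988522096e-06, 'xyz': array([0.34580762, 0.16204608, 0.94369941]), 'orientation': array([[-2.29041262e-02, -9.87029042e-01,  1.58899565e-01],
       [-9.99737642e-01,  2.25777627e-02, -3.85910165e-03],
       [ 2.21448731e-04, -1.58946265e-01, -9.87287210e-01]])}
{'vertical_fov': 55.40645716706826, 'cx': 315.49468271244865, 'cy': 206.1453041838939, 'k1': -0.03340238569725328, 'xyz': array([ 0.19214419, -0.45764831,  0.63108494]), 'orientation': array([[ 0.9033373 , -0.28376589,  0.32164988],
       [-0.42887814, -0.58578034,  0.68769538],
       [-0.00672832, -0.75916949, -0.65085822]])}
[[-9.51470956e-01  3.07737836e-01 -6.66838703e-04]
 [ 3.07738421e-01  9.51470348e-01 -1.11417992e-03]
 [ 2.91601934e-04 -1.26532172e-03 -9.99999157e-01]] [ 0.31382217 -0.23687818  0.17847692] 0.08512138128630975
```

View pics/top0.png

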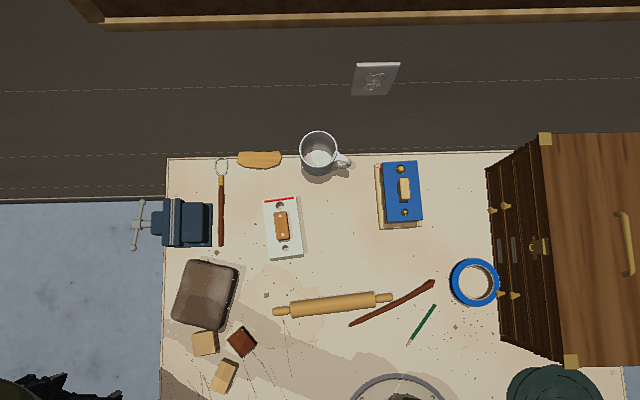

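View pics/side0.png

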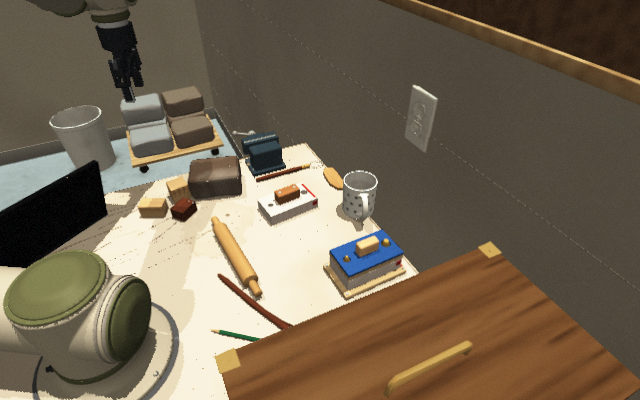

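The top view shows the upper half at (283,228), with its red end far (up). The cover on the lower half is at (403,190), with the big dowel far at (401,168). Next, an enlarged crop.

```bash
python3 - <<'E'
from h import *
im=load("top0.png"); c=im["color"][:,:,::-1]
a=cv2.resize(c[185:270,250:316],None,fx=6,fy=6,interpolation=3); b=cv2.resize(c[150:235,368:434],None,fx=6,fy=6,interpolation=3)
cv2.imwrite("pics/crop0.png",np.hstack([a,b]))
hsv=cv2.cvtColor(c,cv2.COLOR_BGR2HSV)
m=cv2.inRange(hsv,(100,120,60),(125,255,255)); m[:, :368]=0;m[:,434:]=0;m[240:]=0
p=np.argwhere(cv2.morphologyEx(m,cv2.MORPH_CLOSE,np.ones((3,3))))[:,::-1]
W=np.array([world(im,u,v,.061)[:2] for u,v in p]).astype(np.float32)*1000
print("cover",cv2.minAreaRect(W))
E
```

```text
cover ((508.04559326171875, -24.304962158203125), (129.28839111328125, 75.85294342041016), 2.27781081199646)
```

View pics/crop0.png

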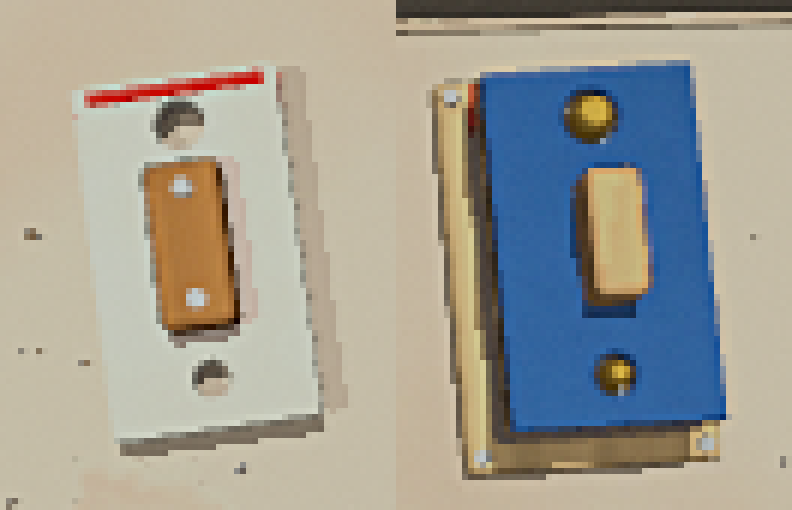

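The crop shows the slab corners at about (73,93), (272,67), (322,414), (118,441), and the dowel tops at about (590,115) and (616,374).

```bash
python3 - <<'E'
from h import *
im=load("top0.png")
A=lambda x,y,z:world(im,250+x/6-.4,185+y/6-.4,z)*1000
B=lambda x,y,z:world(im,368+(x-396)/6-.4,150+y/6-.4,z)*1000
def ax(l,h,t): d=h-l; print(t,(h+l)[:2]/2,np.degrees(np.arctan2(d[1],d[0])),np.hypot(*d[:2]))
P=[A(*p,.030) for p in((73,93),(272,67),(322,414),(118,441))]
ax((P[2]+P[3])/2,(P[0]+P[1])/2,"slab")
P=[A(*p,.058) for p in((143,168),(218,157),(238,318),(164,331))]
ax((P[2]+P[3])/2,(P[0]+P[1])/2,"batten")
ax(B(616,372,.069),B(590,115,.069),"dowels")
P=[B(*p,.089) for p in((583,170),(640,168),(650,290),(590,298))]
ax((P[2]+P[3])/2,(P[0]+P[1])/2,"bar")
s=status.observe();R=np.array(s["tool_rot"]);print(s["position"],np.degrees(np.arctan2(R[1,0],R[0,0])))
E
```

```text
slab [439.29848934 234.88967766] 7.178489578840023 128.40082770330457
batten [439.57676419 234.52102424] 6.626060626627415 58.013333160149266
dowels [507.34291071 -23.16220149] 2.524440833895967 92.68361035235408
bar [507.48166349 -23.58671078] 0.6149444090641771 44.04036657362521
[0.16911597 0.5230822  0.23078422] 162.07700924932774
```

```bash
python3 -m handwheel '17 -27.3 0 0 0 10 1; 17 -27.3 0 0 0 10 1; 17 -27.3 0 0 0 10 1; 17 -27.3 0 0 0 10 1; 17 -27.3 0 0 0 10 1; 17 -27.3 0 0 0 10 1; 17 -27.3 0 0 0 10 1; 17 -27.3 0 0 0 10 1' && python3 -m handwheel '16.8 -27.35 0 0 0 10.3 1; 16.8 -27.35 0 0 0 10.3 1; 16.8 -27.35 0 0 0 10.3 1; 16.8 -27.35 0 0 0 10.3 1; 16.8 -27.35 0 0 0 10.3 1; 16.8 -27.35 0 0 0 10.3 1; 16.8 -27.35 0 0 0 10.3 1; 16.8 -27.35 0 0 0 10.3 1' && python3 -m handwheel '0 0 0 0 0 0 1; 0 0 0 0 0 0 1'
python3 - <<'E'
from h import *
im=shot("wrist","w1.png"); print({k:im[k] for k in im if k!="color"})
s=status.observe();print(s["position"],s["tool_rot"],s["ft_force"])
E
```

```text
time_s: 0.77
position: [0.34, 0.2479, 0.2312]
tool_rot: [[-0.99, 0.139, -0.0], [0.139, 0.99, -0.0], [0.0, -0.0, -1.0]]
ft_force: [0.2, 0.9, 0.5]
grip_width: 0.0852
gripper_force: 0.0
time_s: 1.43
position: [0.508, -0.0257, 0.231]
tool_rot: [[-0.999, -0.041, -0.0], [-0.041, 0.999, 0.0], [0.0, 0.0, -1.0]]
ft_force: [0.2, 1.1, 0.1]
grip_width: 0.0853
gripper_force: 0.0
time_s: 1.6
position: [0.5076, -0.0246, 0.2305]
tool_rot: [[-0.999, -0.039, -0.001], [-0.039, 0.999, 0.001], [0.001, 0.001, -1.0]]
ft_force: [-1.3, 1.2, 0.1]
grip_width: 0.0856
gripper_force: 0.0
{'vertical_fov': 62.98066951009648, 'cx': 321.36687693125856, 'cy': 204.5684967946866, 'k1': 0.018136921870563413, 'xyz': array([ 0.43494449, -0.02861877,  0.37256717]), 'orientation': array([[-3.79529999e-02,  9.56508896e-01,  2.89223620e-01],
       [ 9.99279234e-01,  3.65495492e-02,  1.02539197e-02],
       [-7.63027517e-04,  2.89404325e-01, -9.57206642e-01]])}
[ 0.50696097 -0.02334489  0.23077194] [[-9.99180104e-01 -4.04621854e-02 -1.38973525e-03]
 [-4.04630878e-02  9.99180837e-01  6.27431685e-04]
 [ 1.36320958e-03  6.83150235e-04 -9.99998837e-01]] [-0.14698798  0.61227333  0.04164866]
```

View pics/w1.png

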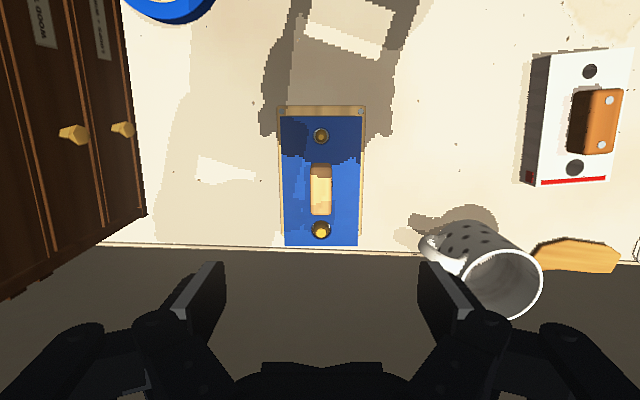

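The wrist view shows the cover centred at (320,180), with the dowels at (321,135) and (321,229).

```bash
python3 - <<'E'
from h import *
im=load("w1.png"); c=im["color"][:,:,::-1]
hsv=cv2.cvtColor(c,cv2.COLOR_BGR2HSV)
m=cv2.inRange(hsv,(100,100,40),(125,255,255)); m[:, :270]=0;m[:,375:]=0;m[260:]=0;m[:100]=0
p=np.argwhere(cv2.morphologyEx(m,cv2.MORPH_CLOSE,np.ones((3,3))))[:,::-1]
W=np.array([world(im,u,v,.061)[:2] for u,v in p]).astype(np.float32)*1000
print("cover",cv2.minAreaRect(W))
l,h=world(im,321,133.5,.069),world(im,321,230,.069);d=h-l
print((l+h)*500,np.degrees(np.arctan2(d[1],d[0])),np.hypot(*d[:2]))
E
```

```text
cover ((508.86865234375, -26.797096252441406), (128.00318908691406, 75.30255889892578), 2.1698708534240723)
[506.10457478 -26.49763433  69.        ] 2.1562869674138354 0.0940374007368364
```

```bash
python3 -m handwheel '0 -0.2 -4 0 0 0 1; 0 -0.2 -8 0 0 0 1; 0 -0.2 -12 0 0 0 1; 0 -0.2 -14 0 0 0 1; 0 -0.2 -15.5 0 0 0 1; 0 -0.2 -16.2 0 0 0 1; 0 -0.2 -16.6 0 0 0 1; 0 -0.2 -16.7 0 0 0 1' 40 && python3 -m handwheel '0 0 0 0 0 0 0.4; 0 0 0 0 0 0 0.1; 0 0 0 0 0 0 0; 0 0 0 0 0 0 0; 0 0 0 0 0 0 0; 0 0 0 0 0 0 0; 0 0 0 0 0 0 0; 0 0 0 0 0 0 0' 40
```

```text
time_s: 2.32
position: [0.5072, -0.0245, 0.0645]
tool_rot: [[-0.999, -0.043, 0.0], [-0.043, 0.999, -0.0], [-0.0, -0.0, -1.0]]
ft_force: [0.6, -0.9, -0.3]
grip_width: 0.0853
gripper_force: 0.0
time_s: 2.98
position: [0.5075, -0.0253, 0.0648]
tool_rot: [[-0.999, -0.041, 0.001], [-0.041, 0.999, -0.0], [-0.001, -0.0, -1.0]]
ft_force: [-1.0, -0.1, 5.6]
grip_width: 0.0193
gripper_force: 41.0
```

```bash
python3 -m handwheel '0 0 0.7 0 0 0 0; 0 0 1.4 0 0 0 0; 0 0 2.2 0 0 0 0; 0 0 3.2 0 0 0 0; 0 0 4.2 0 0 0 0; 0 0 5.5 0 0 0 0; 0 0 7 0 0 0 0; 0 0 8 0 0 0 0' && python3 -m handwheel '-1 1.5 0 0 0 0 0; -2.5 4.2 0 0 0 0 0; -4 6.8 0 0 0 0 0; -5.5 9.3 0 0 0 0 0; -6.7 11.3 0 0 0 0 0; -7.5 12.6 0 0 0 0 0; -7.7 13 0 0 0 0 0; -7.7 13 0 0 0 0 0' && python3 -m handwheel '0 0 -3 0 0 0 0; 0 0 -6 0 0 0 0; 0 0 -8 0 0 0 0; 0 0 -9.5 0 0 0 0; 0 0 -10.5 0 0 0 0; 0 0 -11 0 0 0 0; 0 0 -11.2 0 0 0 0; 0 0 -11.2 0 0 0 0'
python3 - <<'E'
from h import *
shot("side","s2.png")
E
```

```text
time_s: 3.65
position: [0.5075, -0.0252, 0.1462]
tool_rot: [[-0.999, -0.042, 0.002], [-0.042, 0.999, -0.0], [-0.002, -0.001, -1.0]]
ft_force: [-0.3, -0.6, -0.4]
grip_width: 0.0191
gripper_force: 40.2
time_s: 4.32
position: [0.43, 0.1054, 0.1449]
tool_rot: [[-0.999, -0.043, 0.001], [-0.043, 0.999, -0.0], [-0.001, -0.0, -1.0]]
ft_force: [-0.3, 0.3, -1.5]
grip_width: 0.0192
gripper_force: 40.2
time_s: 4.98
position: [0.4308, 0.1043, 0.0324]
tool_rot: [[-0.999, -0.041, 0.0], [-0.041, 0.999, -0.0], [-0.0, -0.0, -1.0]]
ft_force: [-0.1, 1.0, -1.9]
grip_width: 0.0191
gripper_force: 40.2
```

View pics/s2.png

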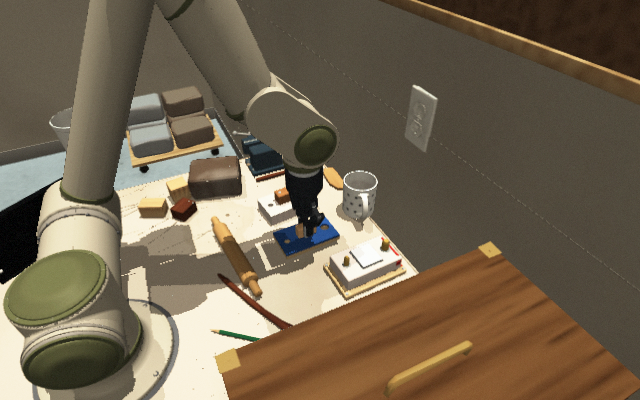

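The side view shows the cover hanging level at (307,237), clear of the slab, mug, pin and lower half. Lowering it now.

```bash
python3 -m handwheel '0 0 -0.5 0 0 0 0; 0 0 -0.9 0 0 0 0; 0 0 -1.1 0 0 0 0; 0 0 -1.2 0 0 0 0; 0 0 -1.25 0 0 0 0; 0 0 -1.25 0 0 0 0' && python3 -m handwheel '0 0 0 0 0 0 0.3; 0 0 0 0 0 0 0.5; 0 0 0 0 0 0 0.5; 0 0 0 0 0 0 0.5; 0 0 0.3 0 0 0 0.6; 0 0 0.6 0 0 0 0.6; 0 0 1.5 0 0 0 0.6; 0 0 3 0 0 0 0.6' && python3 -m handwheel '0 0 3 0 0 0 1; 0 0 6 0 0 0 1; 0 0 10 0 0 0 1; 0 0 14 0 0 0 1; 0 0 16 0 0 0 1; 0 0 16 0 0 0 1; 0 0 16 0 0 0 1'
python3 - <<'E'
from h import *
im=shot("wrist","w3.png");s=shot("top","t3.png")
c=cv2.resize(s["color"][140:270,225:440,::-1],None,fx=3,fy=3,interpolation=3)
c=c[:390];w=im["color"][:,:,::-1]
cv2.imwrite("pics/c3.png",np.vstack([cv2.copyMakeBorder(c,0,0,0,0,0)]))
s=status.observe();print(s["position"],s["tool_rot"])
E
```

```text
time_s: 5.53
position: [0.4303, 0.1048, 0.0199]
tool_rot: [[-0.999, -0.042, 0.0], [-0.042, 0.999, -0.0], [-0.0, -0.0, -1.0]]
ft_force: [0.0, -0.4, -1.1]
grip_width: 0.019
gripper_force: 40.3
time_s: 6.2
position: [0.4297, 0.1048, 0.0497]
tool_rot: [[-0.999, -0.041, -0.002], [-0.041, 0.999, 0.0], [0.002, 0.0, -1.0]]
ft_force: [0.0, 0.6, 0.4]
grip_width: 0.0513
gripper_force: 0.0
time_s: 6.78
position: [0.4303, 0.1048, 0.2107]
tool_rot: [[-0.999, -0.042, 0.002], [-0.042, 0.999, -0.0], [-0.002, -0.0, -1.0]]
ft_force: [-1.0, -0.2, -0.4]
grip_width: 0.0854
gripper_force: 0.0
[0.4295867  0.10481641 0.20887116] [[-9.99137964e-01 -4.14622948e-02 -2.05100369e-03]
 [-4.14625466e-02  9.99140056e-01  8.03972953e-05]
 [ 2.04590648e-03  1.65367826e-04 -9.99997893e-01]]
```

View pics/w3.png

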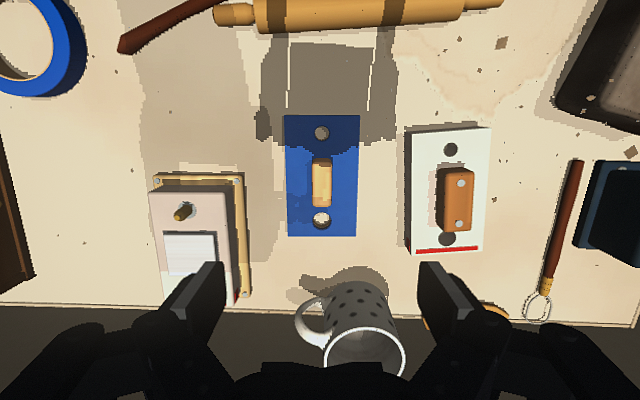

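View pics/c3.png

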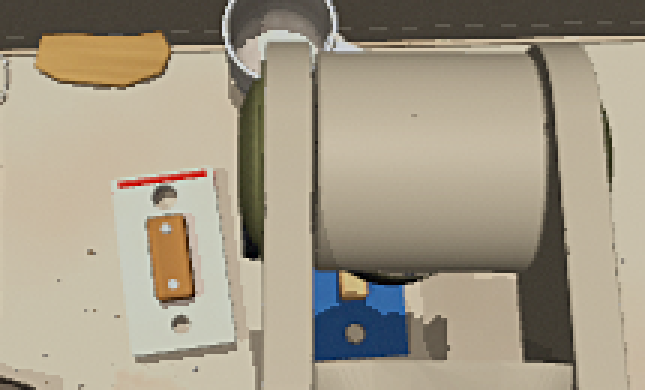

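The cover lies flat, released. The slab is at (448,190) in the wrist view. Moving above it.

```bash
python3 -m handwheel '0.2 3 0 0 0 1 1; 0.5 6.5 0 0 0 2 1; 0.7 10 0 0 0 3 1; 0.9 12 0 0 0 4 1; 1 13 0 0 0 4.6 1; 1 13 0 0 0 4.6 1; 1 13 0 0 0 4.6 1'
python3 - <<'E'
from h import *
im=shot("wrist","w4.png")
cv2.imwrite("pics/c4.png",cv2.resize(im["color"][90:270,240:400,::-1],None,fx=3.3,fy=3.3,interpolation=3))
t=shot("top","t4.png")
s=status.observe();print(s["position"],s["tool_rot"])
E
```

```text
time_s: 7.47
position: [0.4399, 0.2342, 0.2089]
tool_rot: [[-0.993, -0.122, -0.002], [-0.122, 0.993, -0.001], [0.002, -0.001, -1.0]]
ft_force: [0.5, -0.6, -0.3]
grip_width: 0.0856
gripper_force: 0.0
[0.44017176 0.23361818 0.20947111] [[-9.92781383e-01 -1.19934649e-01 -8.97076871e-04]
 [-1.19934195e-01  9.92781694e-01 -5.44473403e-04]
 [ 9.55902722e-04 -4.32952866e-04 -9.99999449e-01]]
```

View pics/c4.png

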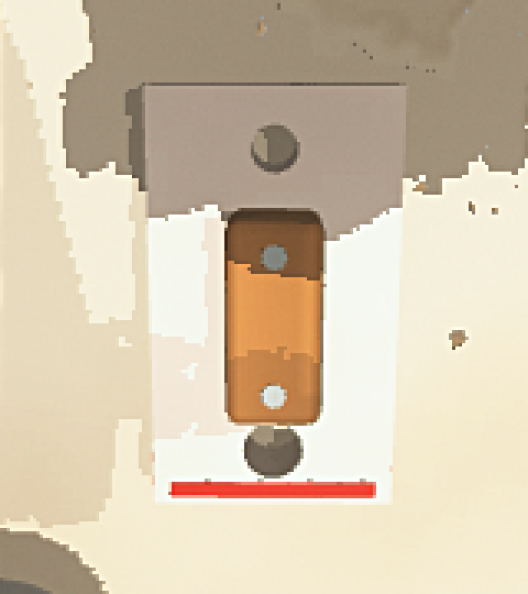

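Slab corners in the crop: (143,84), (406,84), (392,503), (156,503). The batten is centred at x≈275.

```bash
python3 - <<'E'
from h import *
im=load("w4.png")
A=lambda x,y,z:world(im,240+x/3.3-.35,90+y/3.3-.35,z)*1000
def ax(l,h,t): d=h-l; print(t,(h+l)[:2]/2,np.degrees(np.arctan2(d[1],d[0])),np.hypot(*d[:2]))
ax((A(143,84,.03)+A(406,84,.03))/2,(A(392,503,.03)+A(156,503,.03))/2,"slab")
ax(A(274,257,.058),A(274,397,.058),"screws")
ax(A(276,210,.058),A(275,418,.058),"batten")
ax(A(275,147,.03),A(273,450,.03),"holes")
t=load("t4.png")["color"][150:235,355:440,::-1]
cv2.imwrite("pics/c5.png",cv2.resize(t,None,fx=7,fy=7,interpolation=3))
E
```

```text
slab [440.66667211 233.88751001] 6.94345771001663 130.17268879838116
screws [440.77788614 233.78952951] 7.006435771961754 40.360147577161115
batten [437.48641547 233.80272498] 6.761162207145007 59.55337050983365
holes [440.42440942 233.78329265] 6.636309330183166 94.29910078253059
```

View pics/c5.png

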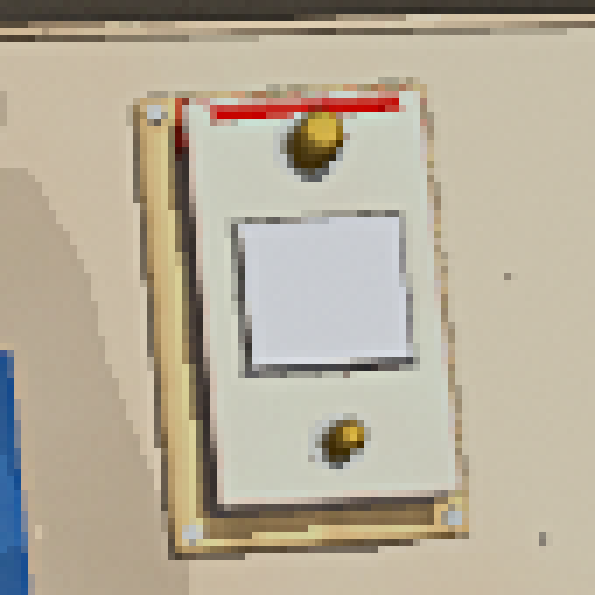

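Lower half's face corners in the crop: (187,104), (422,90), (463,487), (220,503). The dowel tops are at about (326,130) and (350,434).

```bash
python3 - <<'E'
from h import *
im=load("t4.png")
A=lambda x,y,z:world(im,355+x/7-.4,150+y/7-.4,z)*1000
def ax(l,h,t): d=h-l; print(t,(h+l)[:2]/2,np.degrees(np.arctan2(d[1],d[0])),np.hypot(*d[:2]))
ax((A(463,487,.045)+A(220,503,.045))/2,(A(187,104,.045)+A(422,90,.045))/2,"lower")
ax((A(413,362,.051)+A(250,370,.051))/2,(A(238,222,.051)+A(401,212,.051))/2,"plate")
ax(A(350,434,.069),A(325,130,.069),"dowtop")
E
python3 -m handwheel '0 0 -4 0 0 0 1; 0 0 -8 0 0 0 1; 0 0 -12 0 0 0 1; 0 0 -14.5 0 0 0 1; 0 0 -16.2 0 0 0 1; 0 0 -17 0 0 0 1; 0 0 -17.5 0 0 0 1; 0 0 -17.6 0 0 0 1' 100 && python3 -m handwheel '0 0 0 0 0 0 0.6; 0 0 0 0 0 0 0.3; 0 0 0 0 0 0 0; 0 0 0 0 0 0 0; 0 0 0 0 0 0 0; 0 0 0 0 0 0 0; 0 0 0 0 0 0 0; 0 0 0 0 0 0 0' 100
```

```text
lower [508.37149942 -25.0867612 ] 2.097948208778768 126.18527077225046
plate [508.09170421 -24.70145447] 1.3879583828279045 46.91247243604954
dowtop [507.96086566 -24.72025335] 1.4458009882206277 93.8915603832106
time_s: 8.23
position: [0.4405, 0.2342, 0.0339]
tool_rot: [[-0.993, -0.12, 0.0], [-0.12, 0.993, -0.0], [-0.0, -0.0, -1.0]]
ft_force: [0.6, -0.3, -0.4]
grip_width: 0.0856
gripper_force: 0.0
time_s: 8.9
position: [0.4405, 0.235, 0.0347]
tool_rot: [[-0.993, -0.122, 0.001], [-0.122, 0.993, 0.0], [-0.001, 0.0, -1.0]]
ft_force: [-2.4, 0.3, 7.7]
grip_width: 0.0261
gripper_force: 99.9
```

```bash
python3 -m handwheel '0 0 0.5 0 0 0 0; 0 0 1.5 0 0 0 0; 0 0 3 0 0 0 0; 0 0 5 0 0 0 0; 0 0 7 0 0 0 0; 0 0 9 0 0 0 0; 0 0 10 0 0 0 0; 0 0 10 0 0 0 0' && python3 -m handwheel '0.3 -1.5 0 0 0 -0.3 0; 0.9 -4.5 0 0 0 -0.8 0; 1.6 -7.5 0 0 0 -1.4 0; 2.3 -10.5 0 0 0 -2 0; 3 -13.5 0 0 0 -2.6 0; 3.7 -16.5 0 0 0 -3.2 0; 4.3 -19 0 0 0 -3.7 0; 4.7 -21 0 0 0 -4 0' && python3 -m handwheel '0.8 -2 0 0 0 -0.3 0; 1.5 -3.5 0 0 0 -0.6 0; 1.9 -4.5 0 0 0 -0.8 0; 2.05 -4.9 0 0 0 -0.9 0; 2.05 -4.9 0 0 0 -0.9 0; 2.05 -4.9 0 0 0 -0.9 0; 2.05 -4.9 0 0 0 -0.9 0'
python3 - <<'E'
from h import *
im=shot("wrist","w6.png")
cv2.imwrite("pics/c6.png",cv2.resize(im["color"][130:400,210:430,::-1],None,fx=2.2,fy=2.2,interpolation=3))
P=[status.observe()]
s=P[0];print(s["position"],s["tool_rot"],s["ft_force"],s["wrist_torque"])
E
```

```text
time_s: 9.57
position: [0.4409, 0.2351, 0.1359]
tool_rot: [[-0.993, -0.122, 0.004], [-0.122, 0.993, 0.001], [-0.004, 0.0, -1.0]]
ft_force: [0.7, -0.5, -3.6]
grip_width: 0.0258
gripper_force: 98.9
time_s: 10.23
position: [0.4871, 0.0229, 0.1328]
tool_rot: [[-0.999, -0.05, -0.002], [-0.05, 0.999, 0.0], [0.002, 0.0, -1.0]]
ft_force: [-0.2, 0.4, -2.5]
grip_width: 0.0261
gripper_force: 99.2
time_s: 10.82
position: [0.5073, -0.0233, 0.1337]
tool_rot: [[-0.999, -0.037, -0.001], [-0.037, 0.999, 0.0], [0.001, 0.0, -1.0]]
ft_force: [-0.3, 0.7, -3.5]
grip_width: 0.026
gripper_force: 99.2
[ 0.50732711 -0.02331131  0.13374658] [[-9.99300661e-01 -3.73890818e-02 -4.95353660e-04]
 [-3.73892228e-02  9.99300740e-01  2.78402508e-04]
 [ 4.84598064e-04  2.96728699e-04 -9.99999839e-01]] [ 0.2224005   0.26074306 -3.54757066] [-0.02045587  0.05381102 -0.0050324 ]
```

View pics/c6.png

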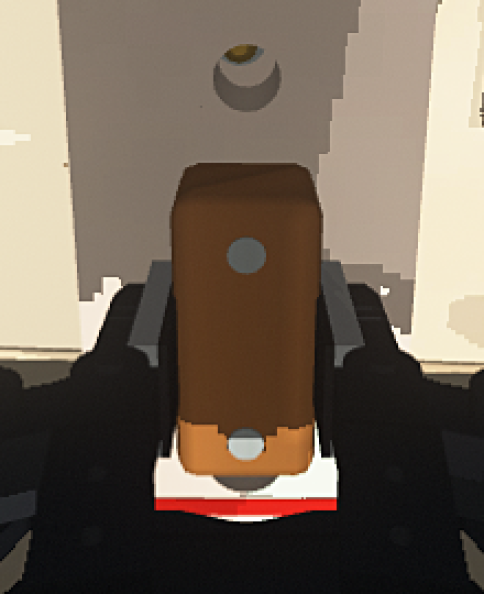

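The view shows the screws at (246,255) and (246,444), and the small hole at (247,78) with the dowel visible through it at about (242,50).

```bash
python3 - <<'E'
from h import *
im=load("w6.png")
A=lambda x,y,z:world(im,210+x/2.2-.3,130+y/2.2-.3,z)*1000
def ax(l,h,t): d=h-l; print(t,(h+l)[:2]/2,np.degrees(np.arctan2(d[1],d[0])),np.hypot(*d[:2]))
ax(A(246,255,.157),A(246,444,.157),"screws")
print("hole",A(247,78,.129),"dowel tip(edge lower y 62)",A(242,52,.069))
c,s=np.cos(np.radians(2.1)),np.sin(np.radians(2.1))
print("small dowel expected",508-47*c,-25-47*s, "tip px in crop",(pix(im,[.508-.047*c,-.025-.047*s,.069])-[209.7,129.7])*2.2)
E
```

```text
screws [507.39851921 -24.56021585] 2.0994488470540866 40.015784332411485
hole [460.32847548 -26.09327105 129.        ] dowel tip(edge lower y 62) [463.42716212 -27.36258767  69.        ]
small dowel expected 461.03156549240316 -26.722254309208147 tip px in crop [244.53139801  43.68075948]
```

```bash
python3 -m handwheel '0.07 -0.05 -0.8 0 0 0 0; 0.07 -0.05 -1.6 0 0 0 0; 0.07 -0.05 -2.2 0 0 0 0; 0.07 -0.05 -2.5 0 0 0 0; 0.07 -0.05 -2.7 0 0 0 0; 0.07 -0.05 -2.7 0 0 0 0' && python3 -m handwheel '0 0 -0.2 0 0 0 0; 0 0 -0.4 0 0 0 0; 0 0 -0.6 0 0 0 0; 0 0 -0.8 0 0 0 0; 0 0 -0.8 0 0 0 0'
python3 -c "
from h import *
print(status.observe()['wrist_torque'],status.observe()['position'])"
```

```text
time_s: 11.37
position: [0.5083, -0.0247, 0.1063]
tool_rot: [[-0.999, -0.036, -0.001], [-0.036, 0.999, 0.0], [0.001, 0.0, -1.0]]
ft_force: [-0.6, -0.9, -3.2]
grip_width: 0.026
gripper_force: 99.2
time_s: 11.78
position: [0.5083, -0.0247, 0.0985]
tool_rot: [[-0.999, -0.036, -0.001], [-0.036, 0.999, 0.0], [0.001, 0.0, -1.0]]
ft_force: [-0.9, 0.5, -3.5]
grip_width: 0.0263
gripper_force: 99.2
[ 0.00354422 -0.00521697  0.04007685] [ 0.50826946 -0.0246617   0.09846259]
```

```bash
python3 -m handwheel '0 0 -0.2 0 0 0 0; 0 0 -0.4 0 0 0 0; 0 0 -0.5 0 0 0 0; 0 0 -0.5 0 0 0 0' && python3 -m handwheel '0 0 -0.2 0 0 0 0; 0 0 -0.4 0 0 0 0; 0 0 -0.6 0 0 0 0; 0 0 -0.6 0 0 0 0'
```

```text
time_s: 12.12
position: [0.5083, -0.0247, 0.0936]
tool_rot: [[-0.999, -0.036, -0.0], [-0.036, 0.999, 0.0], [0.0, 0.0, -1.0]]
ft_force: [-0.3, 0.6, -3.5]
grip_width: 0.026
gripper_force: 99.2
time_s: 12.45
position: [0.5082, -0.0247, 0.0874]
tool_rot: [[-0.999, -0.036, -0.001], [-0.036, 0.999, 0.0], [0.001, 0.0, -1.0]]
ft_force: [-0.4, -0.4, -4.1]
grip_width: 0.026
gripper_force: 99.2
```

```bash
python3 -m handwheel '0 0 -0.15 0 0 0 0; 0 0 -0.3 0 0 0 0; 0 0 -0.4 0 0 0 0; 0 0 -0.4 0 0 0 0' 120 && python3 -m handwheel '0 0 -0.1 0 0 0 0; 0 0 -0.2 0 0 0 0; 0 0 -0.3 0 0 0 0; 0 0 -0.3 0 0 0 0; 0 0 -0.3 0 0 0 0'
```

```text
time_s: 12.78
position: [0.5086, -0.0247, 0.0842]
tool_rot: [[-0.999, -0.036, 0.001], [-0.036, 0.999, -0.0], [-0.001, -0.0, -1.0]]
ft_force: [-2.6, 0.1, 5.5]
grip_width: 0.0258
gripper_force: 123.5
time_s: 13.2
position: [0.5086, -0.0247, 0.0816]
tool_rot: [[-0.999, -0.036, 0.001], [-0.036, 0.999, -0.0], [-0.001, -0.0, -1.0]]
ft_force: [-3.5, 0.5, 7.7]
grip_width: 0.0258
gripper_force: 123.9
```

```bash
python3 -m handwheel '0 0 -0.1 0 0 0 0; 0 0 -0.2 0 0 0 0; 0 0 -0.2 0 0 0 0; 0 0 -0.2 0 0 0 0' && python3 -m handwheel '0 0 -0.1 0 0 0 0; 0 0 -0.15 0 0 0 0; 0 0 -0.15 0 0 0 0; 0 0 -0.15 0 0 0 0'
```

```text
time_s: 13.53
position: [0.5086, -0.0248, 0.0799]
tool_rot: [[-0.999, -0.036, 0.001], [-0.036, 0.999, -0.0], [-0.001, -0.0, -1.0]]
ft_force: [-3.8, 0.7, 9.8]
grip_width: 0.026
gripper_force: 124.9
time_s: 13.87
position: [0.5086, -0.0247, 0.0797]
tool_rot: [[-0.999, -0.037, 0.002], [-0.037, 0.999, -0.001], [-0.002, -0.001, -1.0]]
ft_force: [-9.0, 1.7, 24.9]
grip_width: 0.0255
gripper_force: 126.7
```

```bash
python3 -m handwheel '0 0 0 0 0 0 0; 0 0 0 0 0 0 0; 0 0 0 0 0 0 0; 0 0 0 0 0 0 0' && python3 -c "
from rig import env
print(env.close_job())"
```

```text
time_s: 14.2
position: [0.5086, -0.0247, 0.0797]
tool_rot: [[-0.999, -0.036, 0.002], [-0.036, 0.999, -0.001], [-0.002, -0.001, -1.0]]
ft_force: [-8.5, 2.0, 25.3]
grip_width: 0.0255
gripper_force: 126.7
the job is handed in; nothing more can be done
None
```

The job is handed in, with no verdict returned: the cover lies flat on the bench, and the upper half is on both dowels, red end over red end, held shut at about 25 N at 14.2 s; the closing height and force match full closure, but I had no pictures left to check it by eye.

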